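# Tuck the TV remote under the tray's low ledge

### The arm

A 6-joint arm with a two-finger parallel gripper is mounted at the origin on the work surface. World frame = base frame: x ahead of the robot, y to its left, z up, the work surface at z = 0. Lengths are in m, angles in rad, forces in N, time in s.
With the tool pointing down it reaches from about 0.3 to 0.775 m from the base axis. Payload 14.6 kg.
Tool frame: the origin (TCP) lies at the very end of the fingers, on their centre line; the grasp point (between the pads) lies 19 mm behind it; z points along the fingers, y is the line along which they close (so a half turn about z gives the same grasp; the last joint's range is limited). The gripper opens to 94 mm and grips with 3 to 60 N. Pads are 16 mm wide; open, the fingers measure 119 mm over their backs; the gripper's body (75 mm by 177 mm) begins 78 mm behind the grasp point.
Start: joints at [1.195, 0.3, 1.521, -0, 1.321, -0.067], TCP at [0.167, 0.524, 0.205] pointing down, gripper open.
Joint ranges: [-3.03, 3.03], [-0.79, 2.21], [0.23, 2.52], [-1.04, 4.18], [0, 3.07], [-2.55, 2.55]. Speed limits (rad/s): [2.22, 2.22, 2.57, 3.14, 3.14, 3.14].

### API

Orientations are given as [roll, pitch, yaw] about the fixed x, y, z axes, in that order (R = Rz(yaw) Ry(pitch) Rx(roll)).
In Python, from station import ctrl gives the robot as it stands.
- The arm moves only by the tool move_arm, never from a script. Its argument "increments" is a list of rows, each a list of 7 numbers: the opening, from 0 (shut) to 1 (fully open), then the shift along the tool's x, y, z in units of 50 mm (1.0 is 50 mm), then the turn, a rotation vector about the tool's x, y, z in rad. In form: [[claw, tx, ty, tz, rx, ry, rz], ...]. A call has 1 to 20 rows; each row shifts and turns the commanded pose from where the row before left it, along the tool's axes as they then stand; what a row does not reach is not made up. A row lasts 1/10 s, in which the tool goes at most 50 mm and 8.59 degrees, less where a joint would pass 70% of its speed; a pose out of reach is approached as far as the arm can. A call is refused whole if a number of a shift passes 1 or a number of a turn 0.15, either way. A call with a gripper value outside its range is refused whole. The fingers move at their own pace and stop on an object; "force" is the grip in N (left out, the last holds). Time passes only in rows, so rows that do not move let the fingers close. It gives the time, the measured TCP pose, the force, the opening and the grip force at its end, in the units of the state.
- ctrl.get_obs(): the state, without advancing time (a new reading comes with each control period).
- ctrl.camera(name): name is "scene" or "top" or "wrist"; returns a dict with "color" (420x560x3 uint8, blue, green, red), "K" (3x3 intrinsics, pixels), "distortion" ([k1, k2, p1, p2, k3] as OpenCV has them; the pictures are not rectified), "pose" (4x4, takes a point from camera to world coordinates); the wrist camera has in their place "tool_from_camera" (4x4, takes a point from camera to tool coordinates, whose origin is the TCP and whose axes are the flange's). Camera axes: x right, y down, z forward; pixel columns grow to the right and rows downward; lengths in m; the calibration is good to about 2 mm. A picture is of the moment at which its call begins: read the wrist's pose just before it. There is no depth.
- ctrl.hand_in(): hands the job in; it is judged then, once.
Trained networks look in a picture, given as the dict that the camera call returned (one of the last four; its "shot" number tells which), for a name from the list of things; names that differ only in an ending like _2 or _b are one class to them, and where a whole thing is asked for, a point or a joint stands for the part that bears it (a point fixed in the world has none). Each returns a list of dicts, best first, with "conf" (0 to 1); they miss things now and then, are a little off and sometimes report something else, mostly with a low value. They report only what shows in the picture. A call takes as long as a camera call. They do not tell look-alikes from the thing itself.
- ctrl.cut_out(name, picture): "mask" (420x560 bool, what is visible of it) and "centre" ([row, column] in pixels, amid what is visible of it).
The state is a dict: "time_s": time; "qpos": joint angles; "joint_vel": joint speeds; "tau": joint torques, N m; "ee_pos": TCP position; "eef_rot": TCP orientation; "force": force on the tool from outside, world axes, zero at the start; "moment": the same for the moment, N m; "grip_width": finger opening in m; "grip_force": force on a finger pad.
Only numpy, scipy, OpenCV 4.12 (cv2) and the standard library are available. Lean on these libraries where they do the work, as an engineer would, in place of code of your own. Each camera call takes 0.05 s, during which the arm holds its last target. There are 200 camera calls.

### The job

Put the long TV remote away under the low ledge on the armrest tray: slide it in straight, end first and buttons up, as far as it will go, so that only its near end still peeks out. Leave the short remote and the glass tumbler standing where they are.

Things in the scene. Friction and masses are not known exactly. Their poses are not given: they have to be found in the camera images.
- tv_remote: The long TV remote, a grey plastic bar 170 long x 45 wide x 18 mm thick (20 mm over its small black buttons), about 130 g, loose, lying flat on the tray, buttons up. Origin: centre of its underside. x along its length, y across its width, z up. Either end may go in first.
- ledge: Low wooden ledge fixed to the tray, 134 wide, 167 mm deep. Underside 30, top 42 mm above the tray. Closed at sides and back (12 mm walls), open at the front, facing the robot. Bay inside: 110 wide, 155 mm deep; the long remote pushed home sticks out 15 mm. Origin: middle of the open front edge, at the tray's top surface, on which all stands. x into the bay, y along the edge, z up. A keyring lies on top.
- short_remote: The short remote, a bystander: same grey plastic and width, 100 x 45 x 18 mm (20 mm over the buttons), lying loose on the tray. Origin: centre of its underside, x along its length.
- tumbler: The empty glass tumbler, a bystander: 74 mm across the rim, 90 mm high, standing loose on the tray beside the ledge; a white dish stands on the ledge's other side. Origin: centre of its underside, z up.
Not all that is in view belongs to the job. Leave any blue or yellow look-alike of the tv_remote alone.

How it is judged:
At the end, for the whole second after the job is handed in: The long remote lies flat on the tray, buttons up and at rest, inside the ledge's bay, within 20 mm of fully home (no more than about 35 mm of it sticks out in front) and within 15 degrees of straight. The short remote and the tumbler are within 30 mm of where they started, the tumbler upright (x of tv_remote in the frame of ledge between 0.05 and 0.085 m and y of tv_remote in the frame of ledge between -0.06 and 0.06 m and z of tv_remote in the frame of ledge between -0.005 and 0.008 m and angle between the x axis of tv_remote and the x axis of ledge, either way round below 0.26 rad and angle between tv_remote's own z axis and vertical below 0.1 rad and linear speed of tv_remote below 0.02 m/s and distance of each of short_remote, tumbler from where it was at the start of the episode below 0.03 m and angle between tumbler's own z axis and vertical below 0.2 rad); the robot touches nothing.
It fails at once if the short remote is moved by more than 30 mm (distance of short_remote from where it was at the start of the episode above 0.03 m).
It fails at once if the tumbler is moved by more than 30 mm or tipped (distance of tumbler from where it was at the start of the episode above 0.03 m or angle between tumbler's own z axis and vertical above 0.2 rad).
It also fails if it takes over 40 s, if anything falls off the work surface, if the arm or the gripper's body presses on something with over 40 N, if the wrist force passes 120 N, or if a joint passes its speed limit or range.

## Working session

There is one attempt and no reset: what is moved stays moved. The work goes in short steps, Python scripts to look and compute and a tool call to move; the robot and the scene stay as the last step left them, time stands still between calls to the robot, and variables do not carry over. Pictures are saved under pics/ and viewed, at most 10 in all, crops included, and the job is handed in when it is done.

Besides the shell and the picture viewer there is one more tool, called after "Request:" as name(argument=value, ...) on one line, values as JSON. move_arm: Moves the arm, as the interface text tells. Its arguments: {"type":"object","properties":{"increments":{"type":"array","items":{"type":"array","items":{"type":"number"}}},"force":{"type":"number"}},"required":["increments"]}

```bash
mkdir -p pics; cat > h.py <<'E'
import numpy as np, cv2
from scipy.spatial.transform import Rotation as R
from station import ctrl
def ray(pic,pts,z,T=None):
    T=pic["pose"] if T is None else T
    p=cv2.undistortPoints(np.array(pts,float).reshape(-1,1,2),np.array(pic["K"]),np.array(pic["distortion"]))[:,0]
    T=np.array(T); d=np.c_[p,np.ones(len(p))]@T[:3,:3].T; o=T[:3,3]
    return o+d*((z-o[2])/d[:,2])[:,None]
def contour(mask):
    c,_=cv2.findContours(mask.astype(np.uint8),cv2.RETR_EXTERNAL,cv2.CHAIN_APPROX_NONE)
    return max(c,key=cv2.contourArea)[:,0]
def rect(pic,mask,z,T=None):
    w=ray(pic,contour(mask),z,T)[:,:2]
    return cv2.minAreaRect((w*1000).astype(np.float32))
E
python3 - <<'E'
from h import *
print({k:np.round(v,3) for k,v in ctrl.get_obs().items()})
for c in("top","scene"):
    p=ctrl.camera(c); cv2.imwrite(f"pics/{c}.png",p["color"])
    print(c,np.round(p["pose"],3).tolist())
    for n in("tv_remote","short_remote","ledge","tumbler"):
        for d in ctrl.cut_out(n,p):
            r=rect(p,d["mask"],.04 if n=="ledge" else .018)
            print(n,round(d["conf"],2),np.round(d["centre"]),d["mask"].sum(),np.round(r[0]),np.round(r[1]),round(r[2],1))
E
```

```text
{'time_s': np.float64(0.0), 'qpos': array([ 1.195,  0.3  ,  1.522,  0.   ,  1.321, -0.067]), 'joint_vel': array([ 0.001, -0.001,  0.   ,  0.   ,  0.   , -0.   ]), 'tau': array([ 0.0000e+00, -5.3181e+01, -3.5275e+01,  7.1000e-02,  2.4000e-02,
       -0.0000e+00]), 'ee_pos': array([0.167, 0.524, 0.205]), 'eef_rot': array([-3.14 , -0.   ,  2.833]), 'force': array([-0.023, -0.232,  0.56 ]), 'moment': array([-0.054,  0.004,  0.024]), 'grip_force': np.float64(0.0), 'grip_width': np.float64(0.094)}
top [[-0.007, -0.99, 0.142, 0.282], [-1.0, 0.009, 0.013, -0.015], [-0.014, -0.142, -0.99, 1.267], [0.0, 0.0, 0.0, 1.0]]
tv_remote 0.7 [311. 164.] 1483 [207. 275.] [ 50. 170.] 4.2
tv_remote 0.64 [312. 411.] 1485 [ 213. -287.] [ 49. 170.] 74.8
tv_remote 0.57 [202. 225.] 1454 [464. 136.] [ 50. 173.] 65.0
short_remote 0.94 [194. 389.] 840 [ 478. -245.] [102.  49.] 12.6
ledge 0.8 [105. 320.] 3613 [695. -92.] [135. 178.] 81.4
ledge 0.62 [196. 389.] 855 [ 475. -239.] [101.  51.] 13.2
ledge 0.37 [106. 406.] 1021 [ 686. -292.] [ 75. 102.] 61.8
tumbler 0.87 [107. 404.] 1046 [ 694. -299.] [ 78. 106.] 69.9
scene [[-0.177, 0.749, -0.638, 1.173], [0.984, 0.124, -0.128, 0.126], [-0.017, -0.65, -0.759, 0.883], [0.0, 0.0, 0.0, 1.0]]
tv_remote 0.94 [145. 415.] 976 [212. 276.] [ 59. 170.] 3.3
tv_remote 0.7 [127. 202.] 818 [ 218. -286.] [ 54. 182.] 74.7
tv_remote 0.64 [212. 350.] 1348 [448. 135.] [ 52. 183.] 64.5
short_remote 0.79 [199. 189.] 584 [ 465. -251.] [106.  44.] 14.5
ledge 0.68 [286. 231.] 5606 [685. -93.] [150. 192.] 82.3
tumbler 0.58 [255. 139.] 1560 [ 635. -307.] [141.  80.] 47.1
```

View pics/top.png

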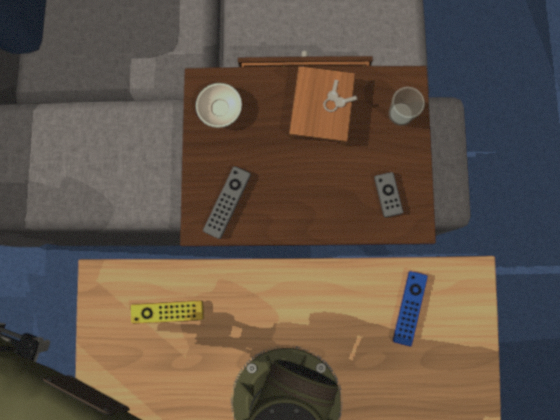

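View pics/scene.png

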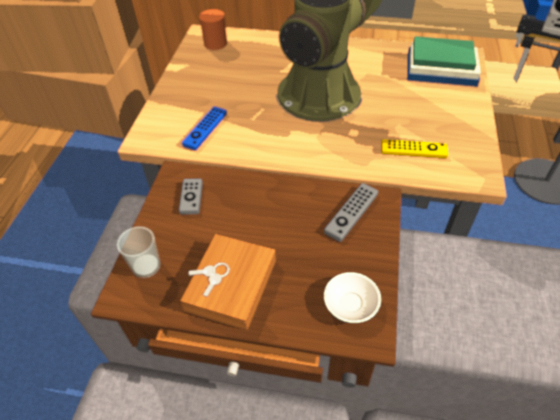

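The look-alikes in the top view are yellow (row 311, col 164), blue (312, 411), the short grey remote (194, 389) and the long grey one (202, 225). By the description, the long grey one on the tray is the target. The two views disagree at z=0.018 for things on the tray, so the tray is probably raised. I'll triangulate its height.

```bash
cat > m.py <<'E'
from h import *
from scipy.optimize import least_squares
pt,ps=ctrl.camera("top"),ctrl.camera("scene")
cv2.imwrite("pics/crop.png",cv2.resize(pt["color"][60:250,180:440],None,fx=3,fy=3)[:600,:800])
def best(n,p,c):
    return min(ctrl.cut_out(n,p),key=lambda d:np.hypot(*(np.array(d["centre"])-c)))["mask"]
def box(L,W,z0,z1,pose):
    x,y,a=pose;c,s=np.cos(a),np.sin(a)
    return np.array([[x+c*u-s*v,y+s*u+c*v,z] for u in(-L/2,L/2) for v in(-W/2,W/2) for z in(z0,z1)])
def proj(p,X):
    T=np.linalg.inv(np.array(p["pose"]))
    return cv2.projectPoints(X,cv2.Rodrigues(T[:3,:3])[0],T[:3,3],np.array(p["K"]),np.array(p["distortion"]))[0][:,0]
def fit(masks,L,W,h0,h,x0):
    # silhouette of a box: signed distances of mask contour points to projected hull
    cs=[(p,contour(m)[::2].astype(np.float32)) for p,m in masks]
    def f(q):
        r=[]
        for p,c in cs:
            hull=cv2.convexHull(proj(p,box(L,W,q[3]+h0,q[3]+h,q[:3])).astype(np.float32))
            r+=[cv2.pointPolygonTest(hull,(float(a),float(b)),True) for a,b in c]
        return np.array(r)-.3
    s=least_squares(f,x0,loss="soft_l1",x_scale=[.01,.01,.1,.01],diff_step=1e-3)
    return s.x,np.sqrt(np.mean(s.fun**2))
for n,L,W,h0,h,ct,cs,x0 in(("tv_remote",.17,.045,0,.019,(202,225),(212,350),[.46,.135,-.43,.015]),
  ("short_remote",.1,.045,0,.019,(194,389),(199,189),[.475,-.245,.22,.015]),
  ("ledge",.167,.134,0,.042,(105,320),(286,231),[.69,-.09,-.15,.015])):
    q,e=fit([(pt,best(n,pt,ct)),(ps,best(n,ps,cs))],L,W,h0,h,x0); print(n,np.round(q,4),np.degrees(q[2]),e)
    if n=="ledge": print("front",q[0]-.0835*np.cos(q[2]),q[1]-.0835*np.sin(q[2]))
E
python3 m.py
```

```text
tv_remote [ 0.4612  0.134  -0.4376  0.0197] -25.07414793911119 1.176620435035017
short_remote [ 0.4754 -0.2429  0.2238  0.0201] 12.82490816258802 0.8680176199208243
ledge [ 0.6891 -0.0891 -0.1326  0.0202] -7.595791926408146 7.6575658992642825
front 0.6063298943279729 -0.07807435120856937
```

View pics/crop.png

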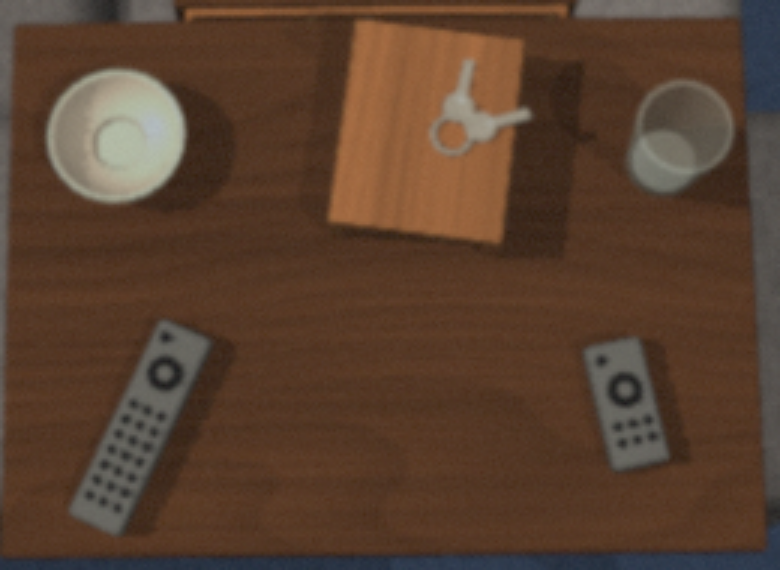

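The tray lies at z≈0.02. The crop confirms the long grey remote as the target, with its top end at crop (185,330) and its near end at (95,525). I'll move above its near part and check from the wrist camera.

Request:
move_arm(increments=[[1, -0.45, -0.366, 0, 0, 0, 0], [1, -0.45, -0.366, 0, 0, 0, 0], [1, -0.45, -0.366, 0, 0, 0, 0], [1, -0.45, -0.366, 0, 0, 0, 0], [1, -0.45, -0.366, 0, 0, 0, 0], [1, -0.45, -0.366, 0, 0, 0, 0], [1, -0.45, -0.366, 0, 0, 0, 0], [1, -0.45, -0.366, 0, 0, 0, 0], [1, -0.45, -0.366, 0, 0, 0, 0], [1, -0.45, -0.366, 0, 0, 0, 0], [1, -0.45, -0.366, 0, 0, 0, 0], [1, -0.45, -0.366, 0, 0, 0, 0], [1, -0.45, -0.366, 0, 0, 0, 0], [1, -0.45, -0.366, 0, 0, 0, 0], [1, -0.45, -0.366, 0, 0, 0, 0], [1, 0, 0, 0.15, 0, 0, 0.043], [1, 0, 0, 0.15, 0, 0, 0.043], [1, 0, 0, 0.15, 0, 0, 0.043], [1, 0, 0, 0, 0, 0, 0], [1, 0, 0, 0, 0, 0, 0]])

```text
time_s: 2.9
ee_pos: [0.4053, 0.1599, 0.1832]
eef_rot: [3.142, 0.0, 2.705]
force: [-0.5, 0.3, -0.1]
grip_width: 0.0943
grip_force: 0.0
```

```bash
cat > w.py <<'E'
from h import *
import sys
o=ctrl.get_obs(); p=ctrl.camera("wrist"); cv2.imwrite(f"pics/{sys.argv[1]}.png",p["color"])
T=np.eye(4);T[:3,:3]=R.from_euler("xyz",o["eef_rot"]).as_matrix();T[:3,3]=o["ee_pos"];print(np.round(o["ee_pos"],4),np.round(o["eef_rot"],4),o["time_s"])
W=T@np.array(p["tool_from_camera"])
for n,z in(("tv_remote",.038),("ledge",.062)):
    for d in ctrl.cut_out(n,p):
        r=rect(p,d["mask"],z,W);print(n,round(d["conf"],2),np.round(d["centre"]),np.round(r[0],1),np.round(r[1]),round(r[2],1))
pt=ctrl.camera("top")
print("ledge top corners TL TR BR BL",np.round(ray(pt,[[299,66.7],[354.3,73.3],[346.7,141],[290,133.3]],.062),3).tolist())
E
python3 w.py w1
```

```text
[0.4053 0.1599 0.1832] [3.1415e+00 1.0000e-04 2.7052e+00] 2.9
tv_remote 0.73 [249. 284.] [457.  136.9] [ 44. 170.] 64.9
ledge top corners TL TR BR BL [[0.78, -0.038, 0.062], [0.762, -0.168, 0.062], [0.597, -0.146, 0.062], [0.616, -0.015, 0.062]]
```

View pics/w1.png

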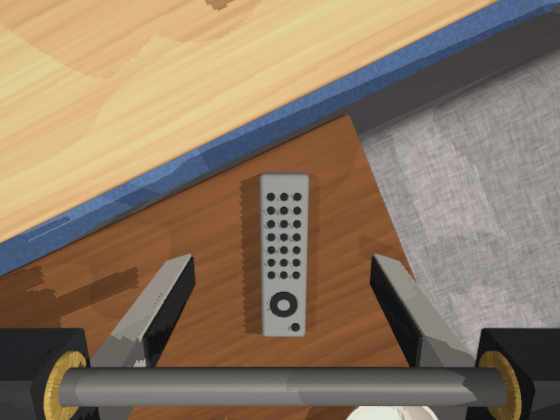

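The wrist view shows the grey remote between the fingers, centred at pixel (284,254) and aligned. It agrees with the top estimate to about 4 mm. Descending and gripping.

Request:
move_arm(increments=[[1, 0, 0, 0.4, 0, 0, 0], [1, 0, 0, 0.4, 0, 0, 0], [1, 0, 0, 0.4, 0, 0, 0], [1, 0, 0, 0.4, 0, 0, 0], [1, 0, 0, 0.4, 0, 0, 0], [1, 0, 0, 0.4, 0, 0, 0], [1, 0, 0, 0.4, 0, 0, 0], [1, 0, 0, 0.2, 0, 0, 0], [1, 0, 0, 0.14, 0, 0, 0], [1, 0, 0, 0.06, 0, 0, 0], [0.3, 0, 0, 0, 0, 0, 0], [0.3, 0, 0, 0, 0, 0, 0], [0.3, 0, 0, 0, 0, 0, 0], [0.3, 0, 0, 0, 0, 0, 0], [0.3, 0, 0, 0, 0, 0, 0], [0.3, 0, 0, 0, 0, 0, 0], [0.3, 0, 0, 0, 0, 0, 0], [0.3, 0, 0, 0, 0, 0, 0]], force=35)

```text
time_s: 4.9
ee_pos: [0.4053, 0.1599, 0.023]
eef_rot: [3.141, 0.0, 2.704]
force: [-1.0, 0.9, 1.7]
grip_width: 0.0446
grip_force: 35.0
```

Request:
move_arm(increments=[[0.3, 0, 0, -0.1, 0, 0, 0], [0.3, 0, 0, 0, 0, 0, -0.06], [0.3, 0, 0, 0, 0, 0, -0.06], [0.3, 0, 0, 0, 0, 0, -0.06], [0.3, 0, 0, 0, 0, 0, -0.06], [0.3, 0, 0, 0, 0, 0, -0.06], [0.3, -0.1, -0.3, 0, 0, 0, 0], [0.3, -0.1, -0.3, 0, 0, 0, 0], [0.3, -0.1, -0.3, 0, 0, 0, 0], [0.3, -0.1, -0.3, 0, 0, 0, 0], [0.3, -0.1, -0.3, 0, 0, 0, 0], [0.3, -0.1, -0.3, 0, 0, 0, 0], [0.3, -0.1, -0.3, 0, 0, 0, 0], [0.3, -0.1, -0.3, 0, 0, 0, 0], [0.3, -0.1, -0.3, 0, 0, 0, 0], [0.3, -0.1, -0.3, 0, 0, 0, 0], [0.3, -0.1, -0.3, 0, 0, 0, 0], [0.3, -0.1, -0.3, 0, 0, 0, 0], [0.3, -0.1, -0.3, 0, 0, 0, 0], [0.3, -0.1, -0.27, 0, 0, 0, 0]])

```text
time_s: 6.9
ee_pos: [0.446, -0.057, 0.0282]
eef_rot: [-3.142, -0.0, 3.004]
force: [-0.2, -0.0, -1.0]
grip_width: 0.0442
grip_force: 35.0
```

```bash
python3 w.py w2 ; python3 - <<'E'
from h import *
p=ctrl.camera("scene"); cv2.imwrite("pics/s2.png",p["color"])
E
```

```text
[ 0.446  -0.057   0.0282] [-3.1415e+00 -1.0000e-04  3.0037e+00] 6.9
tv_remote 0.62 [299. 282.] [457.9 -58.3] [46. 81.] 82.7
ledge top corners TL TR BR BL [[0.78, -0.038, 0.062], [0.762, -0.168, 0.062], [0.597, -0.146, 0.062], [0.616, -0.015, 0.062]]
```

View pics/s2.png

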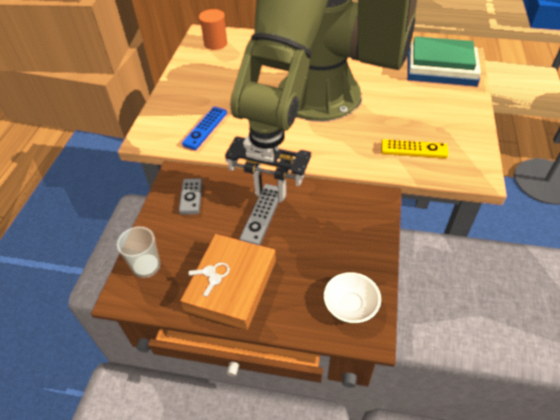

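The scene view shows the remote held flat at (262,215), pointing at the ledge opening at (235,240). Inserting most of the way.

Request:
move_arm(increments=[[0.3, 0, 0, 0.05, 0, 0, 0], [0.3, -0.2, 0, 0, 0, 0, 0], [0.3, -0.2, 0, 0, 0, 0, 0], [0.3, -0.2, 0, 0, 0, 0, 0], [0.3, -0.2, 0, 0, 0, 0, 0], [0.3, -0.2, 0, 0, 0, 0, 0], [0.3, -0.2, 0, 0, 0, 0, 0], [0.3, -0.2, 0, 0, 0, 0, 0], [0.3, -0.2, 0, 0, 0, 0, 0], [0.3, -0.2, 0, 0, 0, 0, 0], [0.3, -0.2, 0, 0, 0, 0, 0], [0.3, -0.2, 0, 0, 0, 0, 0], [0.3, -0.2, 0, 0, 0, 0, 0], [0.3, -0.1, 0, 0, 0, 0, 0]])

```text
time_s: 8.55
ee_pos: [0.5707, -0.0736, 0.0254]
eef_rot: [-3.142, 0.0, 3.004]
force: [-0.2, -0.0, -0.3]
grip_width: 0.0449
grip_force: 35.0
```

```bash
python3 w.py w3
```

```text
[ 0.5707 -0.0736  0.0254] [-3.1416e+00  3.0000e-04  3.0039e+00] 8.55
tv_remote 0.58 [290. 285.] [578.3 -74.4] [45. 74.] 82.2
ledge 0.95 [409. 279.] [626.7 -81.4] [73.  8.] 82.2
ledge top corners TL TR BR BL [[0.78, -0.038, 0.062], [0.762, -0.168, 0.062], [0.597, -0.146, 0.062], [0.616, -0.015, 0.062]]
```

View pics/w3.png

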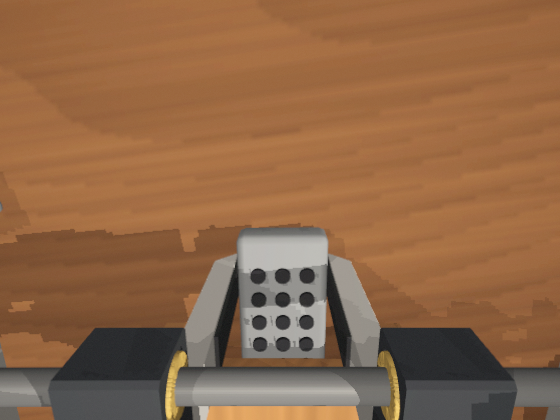

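The wrist view shows the remote entering straight. Its near end is at row 230, and the ledge edge is around row 358. The force is nil. I'll go slowly for the last part of the gripped insertion.

Request:
move_arm(increments=[[0.3, -0.06, 0, 0, 0, 0, 0], [0.3, -0.06, 0, 0, 0, 0, 0], [0.3, -0.06, 0, 0, 0, 0, 0], [0.3, -0.06, 0, 0, 0, 0, 0], [0.3, -0.06, 0, 0, 0, 0, 0], [0.3, -0.04, 0, 0, 0, 0, 0], [0.3, 0, 0, 0, 0, 0, 0]])

```text
time_s: 9.45
ee_pos: [0.5868, -0.0758, 0.0254]
eef_rot: [-3.142, -0.0, 3.004]
force: [0.1, -0.6, -1.1]
grip_width: 0.0444
grip_force: 35.0
```

Request:
move_arm(increments=[[0.3, 0, 0, 0.05, 0, 0, 0], [0.75, 0, 0, 0, 0, 0, 0], [0.75, 0, 0, 0, 0, 0, 0], [0.75, 0, 0, 0, 0, 0, 0], [0.75, 0, 0, 0, 0, 0, 0], [0.75, 0.2, 0, 0, 0, 0, 0], [0.75, 0.2, 0, 0, 0, 0, 0], [0.75, 0.2, 0, 0, 0, 0, 0], [0.75, 0.2, 0, 0, 0, 0, 0], [0.75, 0.2, 0, 0, 0, 0, 0], [0.75, 0.2, 0, 0, 0, 0, 0], [0, 0, 0, 0, 0, 0, 0], [0, 0, 0, 0, 0, 0, 0], [0, 0, 0, 0, 0, 0, 0], [0, 0, 0, 0, 0, 0, 0], [0, 0, 0, 0, 0, 0, 0], [0, 0, 0, 0, 0, 0, 0], [0, 0, 0, 0, 0, 0, 0]], force=10)

```text
time_s: 11.25
ee_pos: [0.5272, -0.0675, 0.0229]
eef_rot: [-3.142, -0.0, 3.004]
force: [0.6, 0.3, 0.4]
grip_width: 0.0179
grip_force: 0.0
```

```bash
python3 w.py w4
```

```text
[ 0.5272 -0.0675  0.0229] [-3.1416e+00 -1.0000e-04  3.0038e+00] 11.25
tv_remote 0.65 [354. 283.] [563.2 -72.8] [25. 24.] 84.5
ledge top corners TL TR BR BL [[0.78, -0.038, 0.062], [0.762, -0.168, 0.062], [0.597, -0.146, 0.062], [0.616, -0.015, 0.062]]
```

View pics/w4.png

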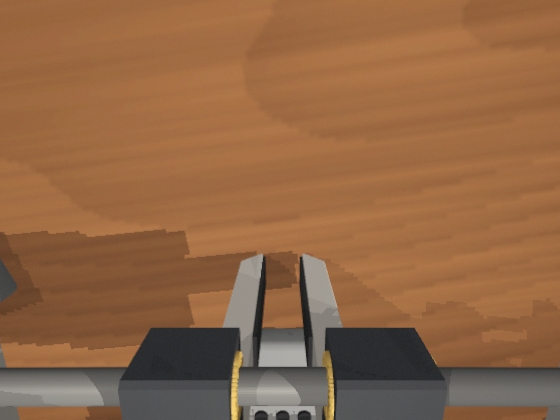

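Released. The remote's near end is ahead of the fingers, at rows 330–370. I'll push with the fingers slightly apart.

Request:
move_arm(increments=[[0.15, -0.1, 0, 0, 0, 0, 0], [0.15, -0.1, 0, 0, 0, 0, 0], [0.15, -0.1, 0, 0, 0, 0, 0], [0.15, -0.1, 0, 0, 0, 0, 0], [0.15, -0.1, 0, 0, 0, 0, 0], [0.15, -0.1, 0, 0, 0, 0, 0], [0.15, -0.1, 0, 0, 0, 0, 0], [0.15, -0.1, 0, 0, 0, 0, 0], [0.15, -0.08, 0, 0, 0, 0, 0], [0.15, -0.06, 0, 0, 0, 0, 0], [0.15, -0.04, 0, 0, 0, 0, 0]])

```text
time_s: 12.55
ee_pos: [0.5759, -0.0743, 0.023]
eef_rot: [-3.142, -0.0, 3.004]
force: [-2.3, 0.6, 0.0]
grip_width: 0.014
grip_force: 0.6
```

Request:
move_arm(increments=[[0.15, -0.04, 0, 0, 0, 0, 0], [0.15, -0.04, 0, 0, 0, 0, 0], [0.15, 0, 0, 0, 0, 0, 0]])

```text
time_s: 12.85
ee_pos: [0.5799, -0.0748, 0.023]
eef_rot: [-3.142, 0.0, 3.004]
force: [0.2, -0.2, -0.2]
grip_width: 0.0142
grip_force: 0.0
```

Request:
move_arm(increments=[[0.15, -0.04, 0, 0, 0, 0, 0], [0.15, -0.04, 0, 0, 0, 0, 0]])

```text
time_s: 13.05
ee_pos: [0.5818, -0.0751, 0.0229]
eef_rot: [3.142, -0.005, 3.004]
force: [-26.6, 2.8, 20.0]
grip_width: 0.0143
grip_force: 13.5
```

Hit the back wall, about where home was expected. Backing off, lifting and checking.

Request:
move_arm(increments=[[0.15, 0.1, 0, 0, 0, 0, 0], [0.15, 0.4, 0, 0, 0, 0, 0], [0.15, 0.4, 0, -0.3, 0, 0, 0], [0.15, 0.5, 0, -0.6, 0, 0, 0], [0.15, 0.5, 0, -0.6, 0, 0, 0], [0.15, 0.6, 0, -0.6, 0, 0, 0], [0.15, 0.6, 0, -0.6, 0, 0, 0], [0.15, 0.6, 0, -0.6, 0, 0, 0], [0.15, 0, 0, 0, 0, 0, 0], [0.15, 0, 0, 0, 0, 0, 0]])

```text
time_s: 14.05
ee_pos: [0.4007, -0.05, 0.1885]
eef_rot: [-3.141, 0.002, 3.004]
force: [-0.1, 0.4, -0.3]
grip_width: 0.0138
grip_force: 0.0
```

```bash
python3 w.py w5; python3 - <<'E'
from h import *
p=ctrl.camera("top")
for n,z in(("tv_remote",.038),("short_remote",.038),("tumbler",.018)):
    for d in ctrl.cut_out(n,p):
        r=rect(p,d["mask"],z);print(n,round(d["conf"],2),np.round(d["centre"]),np.round(r[0]),np.round(r[1]),round(r[2],1))
a=cv2.resize(p["color"][60:220,260:440],None,fx=2.2,fy=2.2); b=cv2.resize(cv2.imread("pics/w5.png"),(400,300))
c=np.zeros((360,800,3),np.uint8); c[:a.shape[0],:a.shape[1]]=a; c[:300,400:]=b; cv2.imwrite("pics/fin.png",c)
E
```

```text
[ 0.4007 -0.05    0.1885] [-3.1414e+00  2.4000e-03  3.0037e+00] 14.05
tv_remote 0.65 [362. 286.] [580.2 -74.7] [37.  4.] 82.2
tv_remote 0.58 [68.  8.] [ 254.4 -257.3] [18. 96.] 69.4
ledge 0.86 [413. 284.] [619.5 -80.6] [56. 17.] 82.2
ledge top corners TL TR BR BL [[0.78, -0.038, 0.062], [0.762, -0.168, 0.062], [0.597, -0.146, 0.062], [0.616, -0.015, 0.062]]
tv_remote 0.7 [312. 412.] [ 214. -282.] [ 49. 168.] 75.8
tv_remote 0.63 [140. 315.] [599. -79.] [45. 24.] 82.1
tv_remote 0.56 [310. 166.] [209. 270.] [ 45. 167.] 3.9
short_remote 0.81 [198. 391.] [ 475. -241.] [103.  49.] 12.3
tumbler 0.87 [107. 406.] [ 696. -293.] [ 76. 104.] 44.3
```

View pics/fin.png

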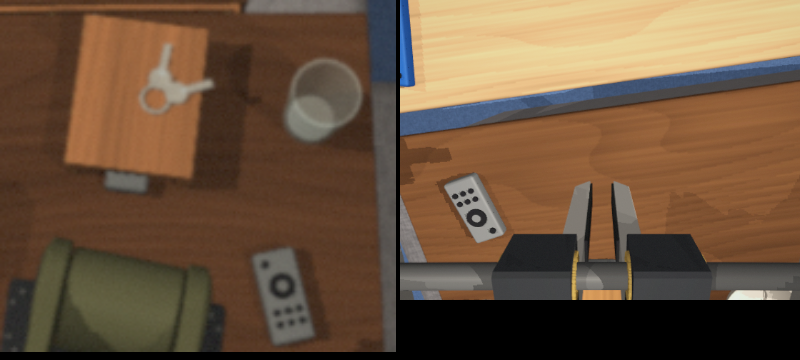

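The final view shows about 17 mm of the near end peeking out straight at (127,182), with the short remote and tumbler unmoved. Handing in.

```bash
python3 -c "
from station import ctrl
print(ctrl.hand_in())"
```

```text
the job is handed in; nothing more can be done
None
```

The long TV remote is under the ledge, straight and buttons up, pushed in until it met the back wall with about 17 mm showing; the short remote and tumbler look unmoved, and the job is handed in (no verdict was returned).

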